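# Two walnuts from the nut dispenser

## Robot

A 6-joint arm with a two-finger parallel gripper is mounted at the origin on a cart in front of the work surface, level with it; the furniture and walls round the work are solid. World frame = base frame: x ahead of the robot, y to its left, z up, the work surface at z = 0. Lengths are in m, angles in rad, forces in N, time in s.
With the tool pointing down it reaches from about 0.275 to 0.75 m from the base axis. Payload 10.2 kg.
Tool frame: the origin (TCP) lies between the finger pads; the fingertips stand 25 mm ahead of it and the grasp point (between the pads) lies 6 mm ahead of it (bot.nose_length is the distance from the TCP to the fingertips, in m); z points along the fingers, y is the direction in which the jaws open and shut (so a half turn about z gives the same grasp; the last joint's range is limited). The gripper opens to 88 mm and grips with 3 to 60 N. Pads are 18 mm wide; open, the fingers measure 123 mm over their backs; the gripper's body (75 mm by 187 mm) begins 45 mm behind the grasp point.
Start: joints at [1.087, 0.313, 1.498, -0, 1.331, -0.223], TCP at [0.135, 0.507, 0.239] pointing down, gripper open.
Joint ranges: [-2.94, 2.94], [-0.97, 2.17], [0.19, 2.56], [-1.23, 4.37], [0.02, 3.11], [-2.88, 2.88]. Speed limits (rad/s): [2.39, 2.39, 3.01, 3.14, 3.14, 3.14].

## Interface

Orientations are given as a unit quaternion [x, y, z, w].
In Python, from plant import bot gives the robot as it stands. Calls block until the motion is done:
- bot.move_to(position, orientation): joint-space move of the TCP to a pose.
- bot.move_l(position, orientation=None, speed=0.15): straight line of the TCP; orientation=None keeps the orientation; speed is the mean speed in m/s.
- bot.goto_joints(angles): joint-space move.
- bot.move_gripper(opening, force=None): finger opening in m; force is the grip in N (None keeps the last); returns when the fingers have stopped.
- bot.wait(seconds).
- bot.inverse_kinematics(position, orientation): joint angles nearest the present ones, or None.
- bot.capture(name): name is "side" or "top" or "wrist"; returns a dict with "image" (384x512x3 uint8, red, green, blue), "depth" (384x512 float32, m along the optical axis (not along the pixel's ray), 0 where there is no reading), "fx", "fy", "cx", "cy" (pixels), "R" (3x3) and "t" (3): a world point X has camera coordinates R X + t. Camera axes: x right, y down, z forward; pixel columns grow to the right and rows downward; lengths in m; the calibration is good to about 2 mm. A picture is of the moment at which its call begins.
A pose or a line that the arm cannot do raises bot.PlanningError and nothing moves.
- bot.hand_in(): hands the job in, once; it reports no verdict.
Trained networks look in the newest picture that a camera, given by its name, has taken for a name from the list of things; names that differ only in an ending like _2 or _b are one class to them, and where a whole thing is asked for, a point or a joint stands for the part that bears it (a point fixed in the world has none). Each returns a list of dicts, best first, with "confidence" (0 to 1); they miss things now and then, are a little off and sometimes report something else, mostly with a low value. They report only what shows in the picture. A call takes as long as a camera call.
- bot.cut_out(label, camera): "mask" (384x512 bool, what is visible of it) and "rect" ([centre column, centre row, width, height] in pixels, round what is visible of it).
Readings, each from a call of its own:
- bot.current_clock(): time.
- bot.current_joints(): joint angles.
- bot.current_dq(): joint speeds.
- bot.current_tau(): joint torques, N m.
- bot.current_tcp_pos(): TCP position.
- bot.current_ee_rot(): TCP orientation.
- bot.current_wrist_force(): force on the tool from outside, world axes, zero at the start.
- bot.current_ft_torque(): the same for the moment, N m.
- bot.current_finger_gap(): finger opening in m.
Only numpy, scipy, OpenCV 4.12 (cv2) and the standard library are available. Lean on these libraries where they do the work, as an engineer would, in place of code of your own. Each camera call takes 0.05 s, during which the arm holds its last target.

## Task

Two nut dispensers stand on the worktop, each holding three nuts in a row of three cells over a sliding bottom gate, with a mug under its spout. On the one with the big nuts (the walnuts), pull the gate out just far enough to let exactly two walnuts drop into the mug below, keep the third in its cell, and push the gate shut again. Leave the gate of the small hazelnuts shut, and leave the mug standing upright with the two walnuts in it.

Things in the scene. Friction and masses are not known exactly. Their poses are not given: they have to be found in the camera images.
- walnut_gate (a joint): Opening of the walnut dispenser's flat metal bottom gate, m: 0 = shut (starts within 6 mm of it), grows as it is pulled out, stop at 0.116. Friction about 1.5 N; stays where left. Pulling uncovers the cell farthest from the grip first: its nut drops at about 0.030, the middle one at 0.068; the last starts to sag at 0.091 and drops at 0.106. So 0.080 lets out exactly two.
- walnut_gate_grip (a point): Top centre of the gate's upright wooden grip, 210 mm above the worktop: a rounded block 14 mm thick (x of this frame), 24 mm long (y), 45 mm high, standing on the gate plate outside the hopper, centre 30 mm from the hopper's end panel when shut. y of this frame points the way the gate pulls open (roughly to the robot's left), z up. Hopper top: 4 mm below grip top.
- walnut_1: Walnut, brown wooden-looking ball of 30 mm diameter, 12 g; the origin is its centre. It starts in the cell farthest from the grip, its centre 180 mm above the worktop.
- walnut_2: Walnut, the same brown wooden-looking ball of 30 mm diameter, 12 g; the origin is its centre. It starts in the middle cell. The dispenser, fixed to the worktop, is a pale wooden hopper 130 mm long, 56 mm wide, 206 mm high, open on top, with a metal chute ending 101 mm above the worktop; its three cells in a row are 34 mm long, with 4 mm dividers.
- walnut_3: Walnut, the same brown wooden-looking ball of 30 mm diameter, 12 g; the origin is its centre. It starts in the cell nearest the grip and must stay there.
- walnut_mug_in (a point): Centre of the inner floor of the teal mug that stands loose under the walnut spout, 7 mm above the worktop; the mug is 91 mm high, 86 mm wide, its mouth about 72 mm across inside; z up.
- hazelnut_gate (a joint): Opening in m of the gate of the other dispenser, alike in build, which holds three small nuts of 20 mm; 0 = shut. It is to stay shut. Which dispenser stands left and which right changes.

How it is judged:
By the outcome, as a careful person would: the job done as asked, in the order asked, and still so for the second after the job is handed in, with the robot touching nothing.
It also fails if it takes over 35 s, if anything falls off the work surface, if the arm or the gripper's body presses on something with over 40 N, if the wrist force passes 120 N, or if a joint passes its speed limit or range.

## Working session

There is one attempt and no reset: what is moved stays moved. The work goes in short steps, each a Python script; the robot and the scene stay as the last script left them, time stands still between calls to the robot, and variables do not carry over. Pictures are saved under pics/ and viewed, and the job is handed in when it is done.

```bash
mkdir -p pics
cat > h.py <<'E'
import numpy as np, cv2
from plant import bot
def save(c,n): cv2.imwrite('pics/'+n,cv2.cvtColor(c['image'],cv2.COLOR_RGB2BGR))
def pts(c,mask=None):
    d=c['depth']; v,u=np.nonzero((d>0)&(mask if mask is not None else True))
    z=d[v,u]; P=np.c_[(u-c['cx'])/c['fx']*z,(v-c['cy'])/c['fy']*z,z]
    return (P-c['t'])@c['R']
def proj(c,X):
    p=c['R']@np.asarray(X)+c['t']; return c['fx']*p[0]/p[2]+c['cx'],c['fy']*p[1]/p[2]+c['cy']
E
python3 - <<'E'
from h import *
for n in ['side','top','wrist']:
    c=bot.capture(n); save(c,n+'0.png'); print(n,'cam at',-c['R'].T@c['t'])
    for l in ['walnut_gate_grip','walnut_gate','walnut_1','walnut_mug_in','hazelnut_gate']:
        for r in bot.cut_out(l,n):
            m=r['mask'].astype(bool);P=pts(c,m)
            print(l,round(r['confidence'],2),np.round(r['rect']),m.sum(), np.round(np.median(P,0),3) if len(P) else '',np.round(np.percentile(P,[2,98],axis=0),3).tolist() if len(P) else '')
E
cd pics; python3 -c "
import cv2,numpy as np
for n in ['side','top','wrist']: pass
"
```

```text
side cam at [ 0.27333051 -0.61792573  0.79179134]
walnut_gate_grip 0.64 [230. 123.   6.   9.] 56 [0.545 0.267 0.203] [[0.54, 0.262, 0.051], [0.605, 0.5, 0.209]]
walnut_gate 0.56 [227. 124.   5.  11.] 45 [0.545 0.266 0.202] [[0.54, 0.261, 0.188], [0.552, 0.279, 0.209]]
walnut_mug_in 0.62 [231. 186.  20.  33.] 396 [0.516 0.159 0.054] [[0.494, 0.135, 0.008], [0.548, 0.214, 0.088]]
hazelnut_gate 0.62 [278. 204.  12.  27.] 152 [ 0.541 -0.079  0.195] [[0.53, -0.09, 0.001], [0.63, 0.117, 0.21]]
top cam at [0.38023117 0.03550457 1.21200981]
walnut_gate_grip 0.72 [173. 176.  71.  11.] 266 [0.542 0.264 0.165] [[0.53, 0.125, 0.16], [0.561, 0.285, 0.21]]
walnut_gate 0.61 [174. 174.  71.  15.] 247 [0.542 0.266 0.166] [[0.53, 0.249, 0.16], [0.561, 0.285, 0.21]]
walnut_gate 0.33 [322. 176.  69.  14.] 380 [ 0.544 -0.096  0.165] [[0.529, -0.224, 0.159], [0.561, -0.064, 0.21]]
walnut_1 0.56 [169. 174.  14.  14.] 103 [0.546 0.213 0.191] [[0.536, 0.203, 0.184], [0.56, 0.226, 0.196]]
walnut_1 0.5 [201. 173.  15.  18.] 143 [0.548 0.139 0.189] [[0.535, 0.126, 0.162], [0.567, 0.155, 0.199]]
walnut_1 0.5 [184. 172.  16.  14.] 92 [0.546 0.174 0.19 ] [[0.536, 0.165, 0.184], [0.557, 0.186, 0.196]]
hazelnut_gate 0.76 [321. 175.  70.  16.] 489 [ 0.544 -0.105  0.165] [[0.529, -0.224, 0.159], [0.564, -0.064, 0.21]]
wrist cam at [0.07093368 0.52260706 0.38430291]
```

View pics/side0.png

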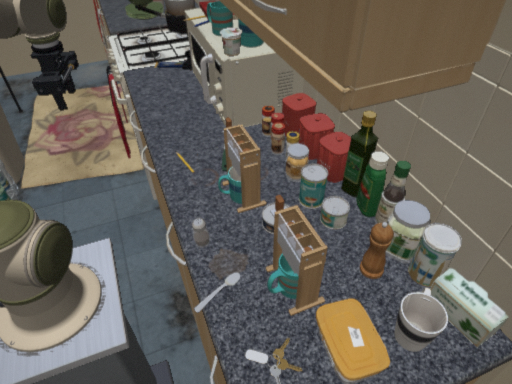

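View pics/top0.png

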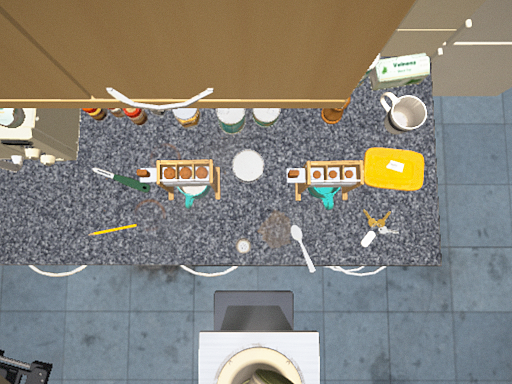

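View pics/wrist0.png

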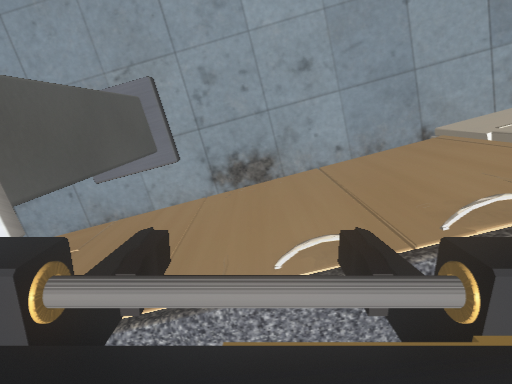

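```bash
cat >> h.py <<'E'
def big(c,n,u0,v0,u1,v1,s):
    im=cv2.cvtColor(c['image'],cv2.COLOR_RGB2BGR)[v0:v1,u0:u1]
    cv2.imwrite('pics/'+n,cv2.resize(im,None,fx=s,fy=s,interpolation=cv2.INTER_CUBIC))
E
python3 - <<'E'
from h import *
t=bot.capture('top'); s=bot.capture('side')
big(t,'topz.png',130,140,230,215,8); big(s,'sidez.png',200,90,290,180,6)
for c,n in((t,'top'),(s,'side')):
    P=pts(c)
    # heightmap
    print(n)
    for x0 in np.arange(0.40,0.84,0.04):
        r=[]
        for y0 in np.arange(0.0,0.56,0.04):
            q=P[(P[:,0]>=x0)&(P[:,0]<x0+.04)&(P[:,1]>=y0)&(P[:,1]<y0+.04)]
            r.append('%5.2f'%np.percentile(q[:,2],98) if len(q) else '  -  ')
        print('%.2f'%x0,*r)
P=pts(t);Q=P[(P[:,2]>.4)&(abs(P[:,1])<.6)];print('cabinet',np.percentile(Q,[0,1,50,99],axis=0))
P=pts(s);Q=P[(P[:,2]>.3)&(P[:,0]>.45)];print('cabinet',np.percentile(Q,[0,1,50,99],axis=0).round(3))
# hopper top points
for c in (t,s):
    P=pts(c);Q=P[(abs(P[:,2]-.206)<.006)&(P[:,1]>.09)&(P[:,1]<.25)&(abs(P[:,0]-.545)<.06)]
    print(len(Q),np.percentile(Q,[1,50,99],axis=0).round(4), cv2.minAreaRect(Q[:,:2].astype(np.float32)*1000))
    Q=P[(P[:,2]>.190)&(P[:,2]<.22)&(P[:,1]>.248)&(P[:,1]<.3)&(abs(P[:,0]-.545)<.04)]
    if len(Q):print('grip',len(Q),Q.min(0),Q.mean(0),Q.max(0))
E
```

```text
top
0.40  0.00  0.00  0.00  0.00  0.00  0.00  0.00  0.00  0.01  0.01  0.01  0.01  0.00  0.00  0.00
0.44  0.00  0.00  0.00  0.00  0.07  0.00  0.00  0.00  0.00  0.00  0.00  0.00  0.00  0.00  0.00
0.48  0.00  0.00  0.01  0.09  0.09  0.19  0.01  0.00  0.00  0.00  0.00  0.00  0.00  0.00  0.00
0.52  0.04  0.04  0.21  0.21  0.21  0.21  0.21  0.21  0.02  0.02  0.00  0.00  0.00  0.00  0.00
0.56  0.04  0.04  0.21  0.55  0.55  0.55  0.19  0.16  0.01  0.02  0.01  0.01  0.00  0.17  0.16
0.60  0.79  0.79  0.79  0.79  0.79  0.79  0.79  0.78  0.71  0.63  0.56  0.49  0.35  0.35  0.28
0.64  0.00  0.00  0.00  0.00  0.00  0.00  0.00  0.00  0.00  0.00  0.00  0.00  0.35  0.35   -  
0.68  0.09  0.11  0.11  0.00  0.10  0.10  0.00  0.10  0.11  0.00  0.00  0.00  0.23   -     -  
0.72  0.10  0.11  0.11  0.00  0.10  0.10  0.05  0.11  0.11  0.09  0.10  0.11  0.11   -     -  
0.76  0.00   -     -    0.00 -0.00   -     -   -0.01  0.00   -     -     -    0.00   -     -  
0.80   -     -     -     -     -     -     -     -     -     -     -     -     -     -     -  
side
0.40  0.00  0.00  0.00  0.00  0.00  0.00  0.00
[... 1154 characters left out ...]
9058086]]
cabinet [[ 0.59  -0.31   0.3  ]
 [ 0.623 -0.275  0.303]
 [ 0.745 -0.139  0.497]
 [ 0.926  0.699  0.612]]
524 [[0.5214 0.1121 0.2004]
 [0.5609 0.1735 0.2041]
 [0.5757 0.2393 0.2088]] ((547.8085327148438, 176.02027893066406), (55.76247787475586, 127.82951354980469), 0.9637255072593689)
grip 77 [0.53854829 0.26216939 0.19043067] [0.54468445 0.27279979 0.20560998] [0.55179696 0.28549184 0.21292114]
288 [[0.5223 0.1102 0.2001]
 [0.5556 0.1673 0.2031]
 [0.5755 0.2418 0.2057]] ((549.2437744140625, 176.21908569335938), (55.19855880737305, 133.37762451171875), 0.6230776906013489)
grip 51 [0.54000147 0.26129105 0.19012054] [0.5454575  0.26941017 0.2018717 ] [0.55353451 0.28858376 0.21079375]
```

View pics/topz.png

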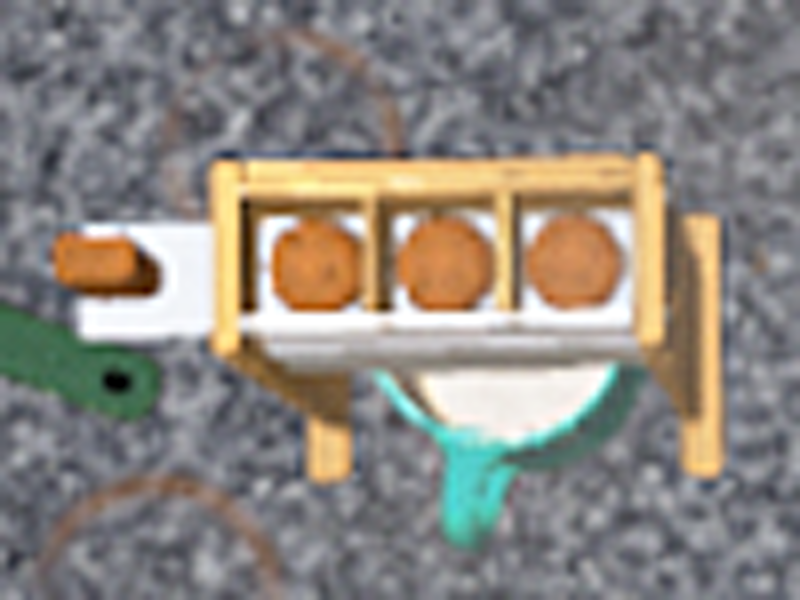

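View pics/sidez.png

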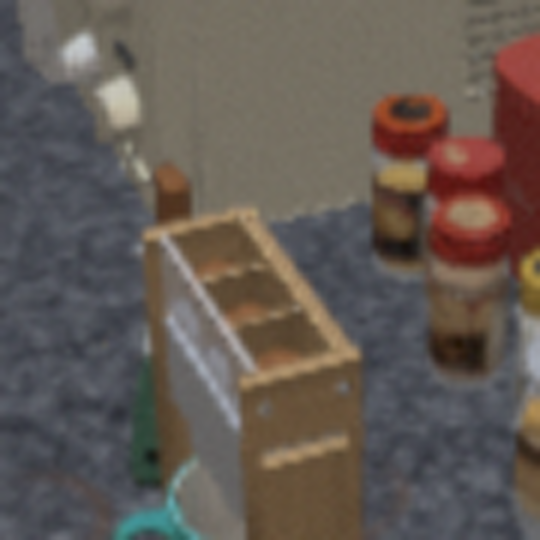

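Run:
```python
from h import *
t=bot.capture('top'); s=bot.capture('side')
for c in (t,s):
    P=pts(c)
    for y0 in np.arange(0.0,0.6,0.06):
        q=P[(P[:,1]>=y0)&(P[:,1]<y0+.06)&(P[:,2]>.36)&(P[:,0]>.45)]
        if len(q):
            f=q[q[:,0]<.61]
            print('y%.2f'%y0,len(q),'xmin/1/20',np.percentile(q[:,0],[0,1,20]).round(3),'z',np.percentile(q[:,2],[0,1,50]).round(3),'handle z',(f[:,2].min().round(3),f[:,2].max().round(3)) if len(f) else '')
from scipy.spatial.transform import Rotation as R
print(bot.current_ee_rot(), R.from_quat(bot.current_ee_rot()).as_matrix().round(3))
for m in ([1,0,0,0],[.7071,.7071,0,0],[.7071,-.7071,0,0]):
    print(m,R.from_quat(m).as_matrix().round(1).tolist(),bot.inverse_kinematics([.4,.27,.35],m),bot.inverse_kinematics([.546,.3,.19],m))
```

```text
y0.00 5002 xmin/1/20 [0.622 0.623 0.624] z [0.443 0.452 0.687] handle z 
y0.06 5007 xmin/1/20 [0.599 0.61  0.624] z [0.443 0.451 0.686] handle z (np.float64(0.537), np.float64(0.547))
y0.12 5045 xmin/1/20 [0.589 0.591 0.624] z [0.446 0.469 0.685] handle z (np.float64(0.535), np.float64(0.549))
y0.18 5040 xmin/1/20 [0.59  0.594 0.624] z [0.443 0.473 0.686] handle z (np.float64(0.536), np.float64(0.549))
y0.24 4852 xmin/1/20 [0.61  0.622 0.624] z [0.443 0.451 0.684] handle z 
y0.30 2908 xmin/1/20 [0.622 0.623 0.623] z [0.444 0.447 0.616] handle z 
y0.36 1285 xmin/1/20 [0.622 0.623 0.623] z [0.443 0.445 0.536] handle z 
y0.42 335 xmin/1/20 [0.622 0.622 0.623] z [0.442 0.444 0.475] handle z 
y0.00 1075 xmin/1/20 [0.622 0.623 0.624] z [0.442 0.444 0.517] handle z 
y0.06 860 xmin/1/20 [0.601 0.604 0.624] z [0.442 0.444 0.512] handle z (np.float64(0.536), np.float64(0.545))
y0.12 619 xmin/1/20 [0.589 0.59  0.623] z [0.442 0.444 0.501] handle z (np.float64(0.535), np.float64(0.546))
y0.18 356 xmin/1/20 [0.591 0.593 0.624] z [0.435 0.443 0.48 ] handle z (np.float64(0.536), np.float64(0.54))
y
[... 682 characters left out ...]
-4.44089210e-16
  1.57533857e+00  1.92116252e+00] [ 3.14639120e-01  5.67287887e-01  1.24831128e+00 -4.44089210e-16
  1.32599348e+00  1.88543545e+00]
[0.7071, 0.7071, 0, 0] [[0.0, 1.0, 0.0], [1.0, 0.0, 0.0], [0.0, 0.0, -1.0]] [ 3.50366197e-01  1.61791898e-01  1.40446218e+00 -4.44089210e-16
  1.57533857e+00  3.50366197e-01] [ 3.14639120e-01  5.67287887e-01  1.24831128e+00 -4.44089210e-16
  1.32599348e+00  3.14639120e-01]
[0.7071, -0.7071, 0, 0] [[0.0, -1.0, 0.0], [-1.0, 0.0, -0.0], [0.0, 0.0, -1.0]] [ 3.50366197e-01  1.61791898e-01  1.40446218e+00 -4.44089210e-16
  1.57533857e+00 -2.79122646e+00] [ 3.14639120e-01  5.67287887e-01  1.24831128e+00 -4.44089210e-16
  1.32599348e+00 -2.82695353e+00]
```

Run:
```python
from h import *
bot.move_to([.46,.30,.33],[.70710678,.70710678,0,0])
print(bot.current_clock())
for n in ['side','top','wrist']:
    c=bot.capture(n); save(c,n+'1.png')
    if n!='wrist':
        P=pts(c)
        Q=P[(P[:,2]>.28)&(P[:,0]>.3)&(P[:,0]<.585)&(P[:,1]>.1)&(P[:,1]<.5)]
        for z in np.arange(.28,.8,.04):
            q=Q[(Q[:,2]>=z)&(Q[:,2]<z+.04)]
            if len(q):print('%.2f'%z,len(q),q.min(0).round(3)[:2],q.max(0).round(3)[:2])
w=c; print(w['R'],w['fx'])
for l in ['walnut_gate_grip','walnut_1']:
        for r in bot.cut_out(l,'wrist'):
            P=pts(w,r['mask'].astype(bool)); print(l,round(r['confidence'],2),np.round(r['rect']),np.percentile(P,[2,50,98],axis=0).round(4).tolist() if len(P) else '')
```

```text
2.5667
0.32 154 [0.401 0.286] [0.518 0.309]
0.36 215 [0.375 0.263] [0.546 0.323]
0.40 1426 [0.366 0.262] [0.554 0.336]
0.44 444 [0.419 0.262] [0.478 0.325]
0.48 589 [0.42  0.259] [0.498 0.334]
0.52 856 [0.3   0.191] [0.497 0.272]
0.56 158 [0.3   0.184] [0.377 0.21 ]
0.32 18 [0.503 0.289] [0.516 0.292]
0.36 8 [0.513 0.266] [0.543 0.27 ]
0.40 850 [0.378 0.265] [0.553 0.334]
0.44 21 [0.418 0.29 ] [0.421 0.329]
0.48 98 [0.419 0.277] [0.429 0.331]
0.52 539 [0.357 0.198] [0.518 0.328]
0.56 2317 [0.3   0.183] [0.522 0.37 ]
0.60 11351 [0.3   0.185] [0.516 0.367]
[[ 9.99999097e-01  1.05111648e-03 -8.37843583e-04]
 [ 1.23150112e-03 -9.66236849e-01  2.57652546e-01]
 [-5.38732506e-04 -2.57653345e-01 -9.66237271e-01]] 303.21313786331683
walnut_gate_grip 0.6 [337. 212.  37.  44.] [[0.5282, 0.2409, 0.0076], [0.5393, 0.2724, 0.1655], [0.5642, 0.2865, 0.2101]]
walnut_1 0.78 [335. 331.  24.  11.] [[0.5359, 0.1298, 0.1877], [0.546, 0.139, 0.1923], [0.5587, 0.145, 0.196]]
```

View pics/side1.png

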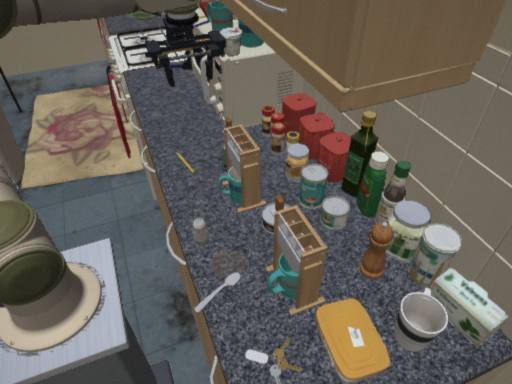

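View pics/wrist1.png

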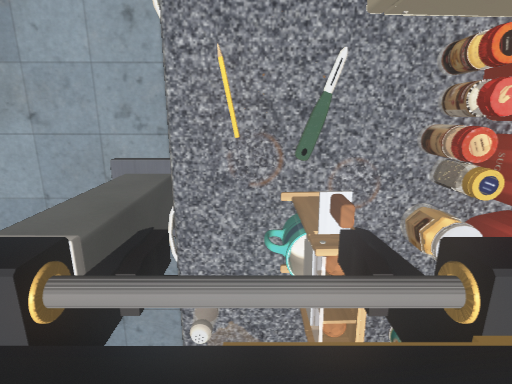

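View pics/top1.png

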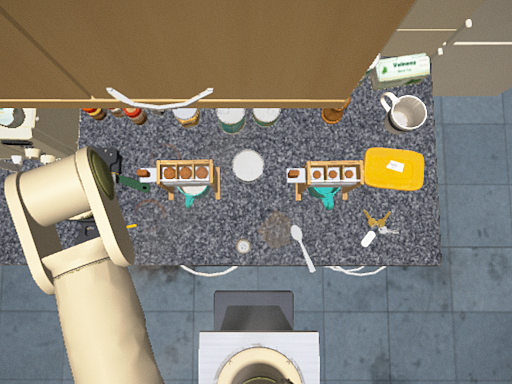

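Run:
```python
from h import *
bot.move_l([.50,.345,.27],speed=.12)
print(bot.current_clock())
w=bot.capture('wrist'); save(w,'wrist2.png'); t=bot.capture('top'); s=bot.capture('side')
for l in ['walnut_gate_grip','walnut_gate']:
        for r in bot.cut_out(l,'wrist'):
            P=pts(w,r['mask'].astype(bool)); print(l,round(r['confidence'],2),np.round(r['rect']),np.percentile(P,[2,50,98],axis=0).round(4).tolist() if len(P) else '')
for n,c in (('w',w),('t',t),('s',s)):
    P=pts(c)
    Q=P[(P[:,2]>.195)&(P[:,2]<.22)&(P[:,1]>.25)&(P[:,1]<.3)&(abs(P[:,0]-.545)<.03)]
    if len(Q):
        T=Q[Q[:,2]>.205]
        print(n,'grip',len(Q),len(T),np.percentile(Q,[1,99],axis=0).round(4).tolist(), np.percentile(T,[1,99],axis=0).round(4).tolist() if len(T) else '')
        if len(T)>5: print(cv2.minAreaRect(T[:,:2].astype(np.float32)*1000))
    H=P[(abs(P[:,2]-.205)<.005)&(P[:,1]>.09)&(P[:,1]<.25)&(abs(P[:,0]-.547)<.04)]
    if len(H):
        print(n,'hop',len(H),H.min(0).round(4),H.max(0).round(4))
        # edges per y-bin
        ys=[];a=[];b=[]
        for y in np.arange(.12,.235,.01):
            h=H[abs(H[:,1]-y)<.005]
            if len(h)>3: ys.append(y);a.append(h[:,0].max());b.append(h[:,0].min())
        if len(ys)>3: print('slope back',np.polyfit(ys,a,1),'front',np.polyfit(ys,b,1))
        print('end panel y by x',[(round(x,3),H[abs(H[:,0]-x)<.005][:,1].max().round(4)) for x in np.arange(.525,.576,.01) if (abs(H[:,0]-x)<.005).any()])
    G=P[(abs(P[:,2]-.163)<.005)&(P[:,1]>.24)&(P[:,1]<.3)&(abs(P[:,0]-.547)<.03)]
    if len(G): print('plate',len(G),G.min(0).round(4),G.max(0).round(4),np.median(G[:,2]))
```

```text
3.675
walnut_gate_grip 0.9 [304. 264.  37.  22.] [[0.5279, 0.241, 0.0629], [0.5422, 0.284, 0.1649], [0.5663, 0.2872, 0.197]]
walnut_gate 0.6 [308. 264.  41.  25.] [[0.5278, 0.2672, 0.1601], [0.5417, 0.2842, 0.165], [0.5616, 0.2873, 0.1972]]
w grip 24 0 [[0.539, 0.2848, 0.195], [0.5498, 0.2864, 0.1982]] 
w hop 881 [0.5181 0.2251 0.2   ] [0.5733 0.2421 0.2077]
end panel y by x [(np.float64(0.525), np.float64(0.2412)), (np.float64(0.535), np.float64(0.2414)), (np.float64(0.545), np.float64(0.2418)), (np.float64(0.555), np.float64(0.2419)), (np.float64(0.565), np.float64(0.2421)), (np.float64(0.575), np.float64(0.2417))]
plate 539 [0.5277 0.2661 0.1599] [0.5619 0.2877 0.1678] 0.16444563118688646
t grip 72 55 [[0.5388, 0.2624, 0.1954], [0.5517, 0.2856, 0.2131]] [[0.5395, 0.2634, 0.2054], [0.5515, 0.2848, 0.2131]]
((545.4866943359375, 274.0555725097656), (12.07677173614502, 21.594329833984375), 0.3940708041191101)
t hop 518 [0.519  0.112  0.2001] [0.576  0.24   0.2098]
slope back [-0.02612905  0.57877371] front [-0.02123786  0.52902857]
end panel y by x [(np.float64(0.525), np.float64(0.23
[... 266 characters left out ...]
16417709480221576
s grip 42 21 [[0.5396, 0.2618, 0.1952], [0.5523, 0.2849, 0.2094]] [[0.5412, 0.2633, 0.2056], [0.5525, 0.2853, 0.2095]]
((545.9308471679688, 273.8480529785156), (11.203155517578125, 22.937145233154297), 8.135429382324219)
s hop 280 [0.5207 0.1083 0.2   ] [0.5766 0.2433 0.2068]
slope back [-0.02191462  0.5787622 ] front [-0.02221753  0.53047848]
end panel y by x [(np.float64(0.525), np.float64(0.2405)), (np.float64(0.535), np.float64(0.2414)), (np.float64(0.545), np.float64(0.239)), (np.float64(0.555), np.float64(0.2393)), (np.float64(0.565), np.float64(0.2433)), (np.float64(0.575), np.float64(0.2397))]
plate 4 [0.5201 0.2402 0.1609] [0.5331 0.2884 0.1645] 0.16198001918125818
```

View pics/wrist2.png

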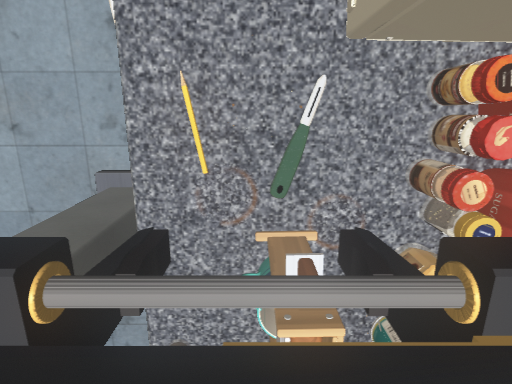

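```bash
cat >> h.py <<'E'
from scipy.spatial.transform import Rotation as Ro
Q0=(Ro.from_euler('z',.022)*Ro.from_quat([.70710678,.70710678,0,0])).as_quat()
D=np.array([-.022,1,0]); D/=np.linalg.norm(D)
E
python3 - <<'E'
from h import *
g=np.array([.5456,.274,.197])
bot.move_l(g+D*.055,Q0,speed=.12)
print(bot.current_clock(),bot.current_tcp_pos(),bot.current_wrist_force())
bot.move_l(g+D*.002,Q0,speed=.08)
print(bot.current_clock(),bot.current_tcp_pos(),bot.current_wrist_force())
bot.move_gripper(.03,10)
bot.move_gripper(0.0,20)
print(bot.current_clock(),bot.current_finger_gap(),bot.current_tcp_pos(),bot.current_wrist_force())
for n in ['side','top','wrist']: c=bot.capture(n); save(c,n+'3.png')
E
```

```text
4.8 [0.54446128 0.32924224 0.19777954] [-0.18996267 -0.17129188 -0.09973466]
5.6083 [0.54557384 0.27614067 0.19707295] [-0.02878801  0.96825138  0.2162921 ]
6.95 0.014068074461711249 [0.54613002 0.27601035 0.19704163] [ 5.06576025  0.27934015 -2.11420875]
```

View pics/wrist3.png

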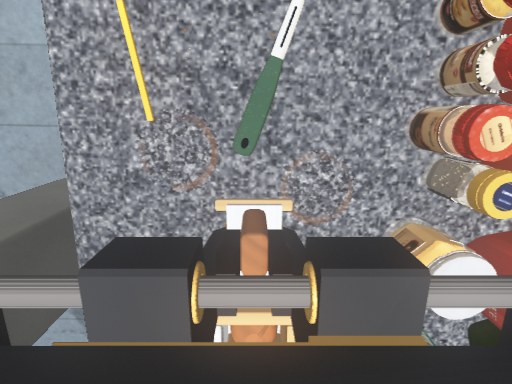

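View pics/side3.png

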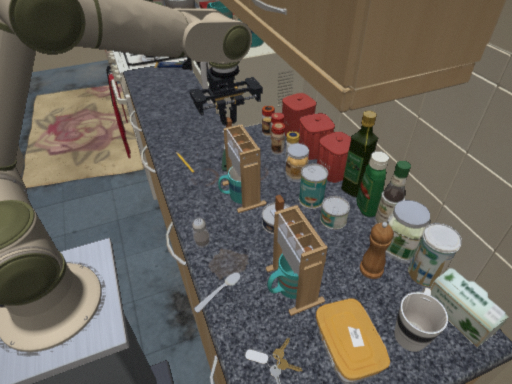

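Run:
```python
from h import *
p=bot.current_tcp_pos().copy() if hasattr(bot.current_tcp_pos(),'copy') else np.array(bot.current_tcp_pos())
p=np.array([.5463,.2760,.197])
for k in range(1,9):
    bot.move_l(p-D*.001*k,Q0,speed=.02)
    f=np.array(bot.current_wrist_force()); q=np.array(bot.current_tcp_pos())
    print(k,q.round(4),f.round(2))
    if f[1]>8: break
print(bot.current_clock())
```

```text
1 [0.5462 0.2751 0.197 ] [ 1.27  1.53 -0.26]
2 [0.5462 0.274  0.197 ] [-0.41  0.23  0.64]
3 [0.5463 0.2729 0.197 ] [-0.64  0.91  0.83]
4 [0.5463 0.2726 0.197 ] [-0.38  5.41 -0.57]
5 [0.5463 0.2726 0.1971] [ 0.82 10.14 -0.58]
8.35
```

Run:
```python
from h import *
p0=np.array([.5463,.2726,.197])
for o in (.05,.079):
    bot.move_l(p0+D*o,Q0,speed=.05)
    print(bot.current_clock(),np.array(bot.current_tcp_pos()).round(4),np.array(bot.current_wrist_force()).round(2),bot.current_finger_gap())
bot.wait(.4)
print(np.array(bot.current_tcp_pos()).round(4))
t=bot.capture('top');s=bot.capture('side'); big(t,'top4.png',130,140,230,215,8); big(s,'side4.png',200,90,290,220,4)
for r in bot.cut_out('walnut_1','top'): print(round(r['confidence'],2),np.round(r['rect']),np.median(pts(t,r['mask']),0).round(3))
```

```text
9.5333 [0.5453 0.3228 0.197 ] [0.57 1.52 0.28] 0.013750912736361542
10.2667 [0.5447 0.352  0.197 ] [ 3.08  1.66 -0.63] 0.013824829340777162
[0.5447 0.3515 0.197 ]
0.44 [167. 174.  14.   9.] [0.545 0.216 0.189]
```

View pics/top4.png

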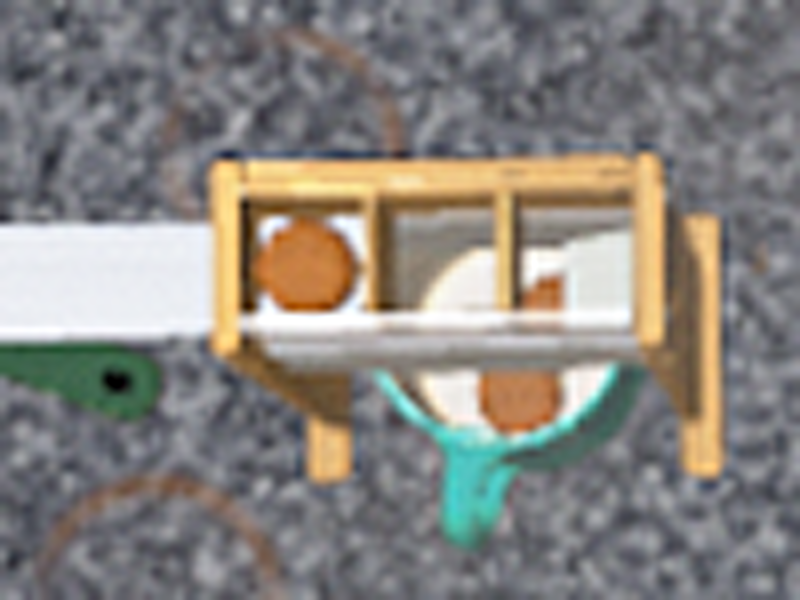

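View pics/side4.png

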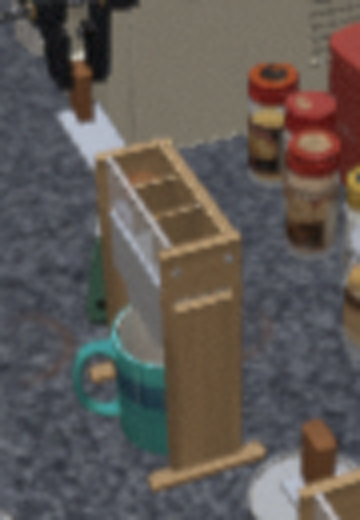

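The top view shows one walnut still in its cell at (305,265) and two in the mug at about (520,395) and (545,295). Now I'll push the gate shut.

Run:
```python
from h import *
p0=np.array([.5463,.2726,.197])
bot.move_l(p0+D*.006,Q0,speed=.05)
print(bot.current_clock(),np.array(bot.current_tcp_pos()).round(4),np.array(bot.current_wrist_force()).round(2))
for k in range(0,8):
    bot.move_l(p0+D*(.003-.0015*k),Q0,speed=.03)
    f=np.array(bot.current_wrist_force()); q=np.array(bot.current_tcp_pos())
    print(k,q.round(4),f.round(2),bot.current_finger_gap())
    if f[1]>9: break
print(bot.current_clock())
t=bot.capture('top'); big(t,'top5.png',130,140,230,215,8)
```

```text
12.425 [0.5461 0.2785 0.197 ] [ 1.43 -2.3   0.57]
0 [0.5462 0.2754 0.197 ] [1.31 0.37 0.79] 0.013995911395817524
1 [0.5462 0.274  0.197 ] [1.03 0.1  0.17] 0.013797610411883652
2 [0.5463 0.2727 0.197 ] [ 1.18  1.77 -0.32] 0.014090365942747577
3 [0.5462 0.2726 0.1971] [ 2.71 10.09  1.17] 0.014295806338854642
13.425
```

View pics/top5.png

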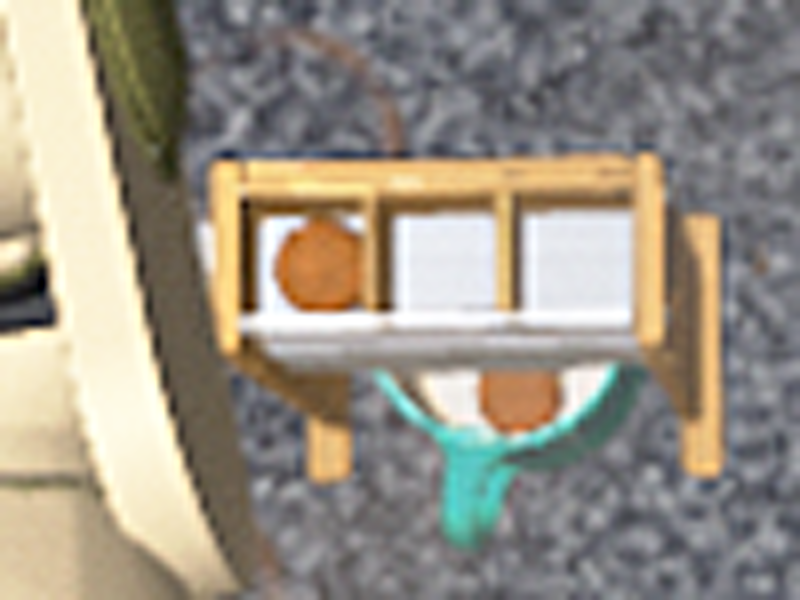

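The gate is back at its stop and the third walnut sits at (320,265). I'll release and retreat.

Run:
```python
from h import *
p0=np.array([.5463,.2726,.197])
bot.move_gripper(.07)
bot.move_l(p0+D*.06,Q0,speed=.08)
bot.move_l([.48,.345,.30],Q0,speed=.12)
print(bot.current_clock(),bot.current_finger_gap())
t=bot.capture('top');s=bot.capture('side'); big(t,'top6.png',130,140,230,215,8); big(s,'side6.png',200,90,290,220,4)
for n,c in(('t',t),('s',s)):
    P=pts(c);Q=P[(P[:,2]>.195)&(P[:,2]<.22)&(P[:,1]>.25)&(P[:,1]<.3)&(abs(P[:,0]-.545)<.03)]
    print(n,np.percentile(Q,[1,99],axis=0).round(4).tolist())
    for l in('walnut_1','walnut_mug_in','hazelnut_gate'):
        for r in bot.cut_out(l,'top' if n=='t' else 'side'):
            print(l,round(r['confidence'],2),np.round(r['rect']),np.median(pts(c,r['mask']),0).round(3))
```

```text
16.4917 0.06986979489547347
t [[0.5391, 0.2596, 0.1954], [0.5516, 0.2829, 0.2118]]
walnut_1 0.52 [170. 173.  12.  11.] [0.546 0.211 0.19 ]
walnut_1 0.43 [194. 189.  15.  12.] [0.527 0.171 0.033]
walnut_mug_in 0.51 [196. 197.  33.  23.] [0.512 0.178 0.049]
hazelnut_gate 0.72 [320. 175.  68.  11.] [ 0.544 -0.107  0.165]
s [[0.5401, 0.2584, 0.1955], [0.5535, 0.2797, 0.2096]]
walnut_1 0.65 [227. 122.   7.  13.] [0.545 0.265 0.201]
walnut_mug_in 0.77 [230. 185.  20.  38.] [0.516 0.16  0.053]
hazelnut_gate 0.47 [276. 206.  13.  28.] [ 0.541 -0.076  0.192]
```

View pics/top6.png

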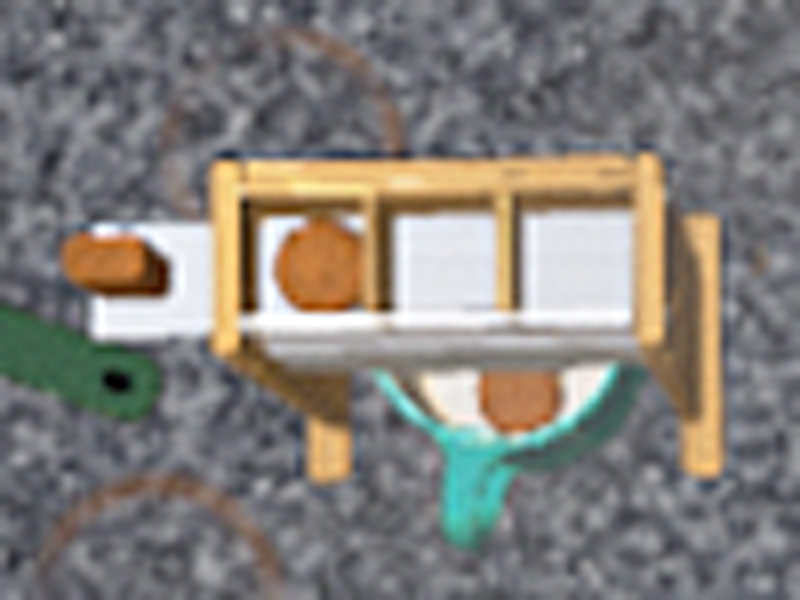

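View pics/side6.png

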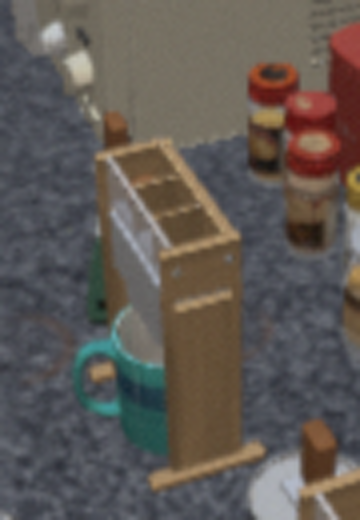

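The gate is shut, with the grip about 3 mm further in than at the start. The third walnut is in its cell, and the mug is upright and has not moved.

```bash
python3 -c "
from h import *
print(bot.hand_in(),bot.current_clock())"
```

```text
the job is handed in; nothing more can be done
the job is handed in; nothing more can be done
```

I handed the job in at about 17 s of robot time: two walnuts are in the mug, the third is in its cell, and the walnut gate is shut.

**What I did:** I gripped the walnut gate's grip on the left-hand dispenser and pushed it to its closed stop to find zero; it had started about 3 mm open. I then pulled it out 79 mm, pushed it back to the stop until I felt about 10 N, let go and backed away.

**What the checks showed:**
- **Walnuts:** with the gate open, the top view showed two walnuts in the mug and the third still in its cell. In the last top view, the third was still in its cell and the other two cells were empty.
- **Second walnut in the mug:** only one of the two is visible after closing, because the shut gate hides the other.
- **Gate:** after release, the grip was about 30 mm from the hopper's end panel, which matches shut.
- **Mug and hazelnuts:** the mug stands upright where it was, and the hazelnut gate looks unmoved.
- **Wrong detection:** one side-view detection called the wooden grip a walnut. The picture shows it was wrong, so I ignored it.

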